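Find the full seasoning jar by weight and lock it in the rack

ROBOT

A 6-joint arm with a two-finger parallel gripper is mounted at the origin on the work surface. World frame = base frame: x ahead of the robot, y to its left, z up, the work surface at z = 0. Lengths are in m, angles in rad, forces in N, time in s.
With the tool pointing down it reaches from about 0.35 to 0.875 m from the base axis. Payload 4.2 kg.
Tool frame: the origin (TCP) lies between the finger pads; the fingertips stand tcp_to_tips ahead of it and the grasp point (between the pads) is the TCP (tcp_to_tips is the distance from the TCP to the fingertips, in m); z points along the fingers, y is the line along which they close (so a half turn about z gives the same grasp; the last joint's range is limited). The gripper opens to 87 mm and grips with 3 to 60 N. Pads are 19 mm wide; open, the fingers measure 117 mm over their backs; the gripper's body (75 mm by 190 mm) begins 51 mm behind the grasp point.
Start: joints at [1.426, 0.385, 0.008, 0, -1.194, -0.259], TCP at [0.246, 0.575, 0.219] pointing down, gripper open.
Joint ranges: [-3.14, 3.14], [-1.21, 2.06], [-1.07, 1.41], [-3.16, 2.05], [-2.99, -0.16], [-3.1, 3.1]. Speed limits (rad/s): [2.79, 2.79, 3.14, 3.14, 3.14, 3.14].

INTERFACE

Orientations are given as a unit quaternion [x, y, z, w].
In Python, from workcell import get_state, camera, hand_in, regions_of, pinpoint, tcp_to_tips gives the robot as it stands.
- The arm moves only by the shell command python3 -m crank 'ROWS' [OPENING] [FORCE]. ROWS is JSON, one flat list of numbers, 6 for each row, row after row: the shift along the tool's x, y, z scaled (see below), then the turn, a rotation vector about the tool's x, y, z scaled (see below). A call has 1 to 12 rows; each row is the pose to reach, as a shift and turn from the pose commanded when the call began, along the tool's axes at that moment; what a row does not reach only later rows make up. The controller multiplies each number of a shift by 0.1 m and each number of a turn by 2 rad. A row lasts 1/10 s, in which the tool goes at most 50 mm and 8.59 degrees, less where a joint would pass 70% of its speed; a pose out of reach is approached as far as the arm can. A call with a number of a shift or a turn outside -1 to 1 is refused whole. A call with a gripper value outside its range is refused whole. OPENING is the opening, from 0 (shut) to 1 (fully open), set as the call begins (- or left out, the last holds). The fingers move at their own pace and stop on an object; FORCE is the grip in N (left out, the last holds). Time passes only in rows, so rows that repeat a pose let the fingers close. It gives the time, the measured TCP pose, the force, the opening and the grip force at its end, in the units of the state.
- get_state(): the state, without advancing time (a new reading comes with each control period).
- camera(name): name is "scene" or "top" or "wrist"; returns a dict with "color" (400x640x3 uint8, red, green, blue), "mtx" (3x3 intrinsics, pixels), "view" (4x4, takes a point from world to camera coordinates). Camera axes: x right, y down, z forward; pixel columns grow to the right and rows downward; lengths in m; the calibration is good to about 2 mm. A picture is of the moment at which its call begins. There is no depth.
- hand_in(): hands the job in; it is judged then, once.
Trained networks look in the newest picture that a camera, given by its name, has taken for a name from the list of things; names that differ only in an ending like _2 or _b are one class to them, and where a whole thing is asked for, a point or a joint stands for the part that bears it (a point fixed in the world has none). Each returns a list of dicts, best first, with "confidence" (0 to 1); they miss things now and then, are a little off and sometimes report something else, mostly with a low value. They report only what shows in the picture. A call takes as long as a camera call.
- regions_of(query, camera): "mask" (400x640 bool, what is visible of it).
- pinpoint(query, camera): "centre" ([x, y, z] in m, in world coordinates, good to about 4 mm: a listed point, or the origin of a listed thing).
The state is a dict: "time": time; "joint_pos": joint angles; "qvel": joint speeds; "joint_torque": joint torques, N m; "tcp_pos": TCP position; "tcp_rot": TCP orientation; "contact_force": force on the tool from outside, world axes, zero at the start; "moment": the same for the moment, N m; "opening": finger opening in m; "grasp_force": force on a finger pad.
Only numpy, scipy, OpenCV 4.12 (cv2) and the standard library are available. Lean on these libraries where they do the work, as an engineer would, in place of code of your own. Each camera call takes 0.05 s, during which the arm holds its last target. There are 200 camera calls.

TASK

Only one of the three identical brown jars with yellow caps is full, which only its weight tells; find it and stand it upright in the free bay of the steel rack, lowering it in without dropping it. Then swing the rack's keeper bar shut by its red grip until it snaps fully home in the spring clip. The two empty jars stay out, standing upright where they were (put back if lifted), and the other things on the bench are not disturbed.

Things in the scene. Friction and masses are not known exactly. Their poses are not given: they have to be found in the camera images.
- jar_a_mid (a point): one of three jars that look alike: opaque brown plastic, mustard label, ribbed yellow screw cap; 122 mm tall, body 64 mm across up to 84 mm, cap 57 mm across from 98 to 122 mm above its foot. One is full (0.39 to 0.49 kg), two are empty (0.06 kg); which one changes from start to start. Point on the axis half-way up, 61 mm above the foot; z up
- jar_b_mid (a point): one of three jars that look alike: opaque brown plastic, mustard label, ribbed yellow screw cap; 122 mm tall, body 64 mm across up to 84 mm, cap 57 mm across from 98 to 122 mm above its foot. One is full (0.39 to 0.49 kg), two are empty (0.06 kg); which one changes from start to start. Point on the axis half-way up, 61 mm above the foot; z up
- jar_c_mid (a point): one of three jars that look alike: opaque brown plastic, mustard label, ribbed yellow screw cap; 122 mm tall, body 64 mm across up to 84 mm, cap 57 mm across from 98 to 122 mm above its foot. One is full (0.39 to 0.49 kg), two are empty (0.06 kg); which one changes from start to start. Point on the axis half-way up, 61 mm above the foot; z up
- rack: stainless steel jar rack fixed to the bench, 169 mm long (y), 90 mm deep (x); origin under its middle, x towards its back, y from the free bay to the bay taken by the tin. Two bays, each 80 mm wide and 86 mm deep. Back and end walls are 2 to 3 mm sheet, tops 51 mm above the bench; divider top 36 mm, front lip top 17 mm; the front is closed only by the keeper bar
- free_bay (a point): centre of the floor of the rack's free bay (the one at the hinge end), 6 mm above the bench; axes as the rack's. A jar fits with 8 mm to spare each side; standing in the bay its cap is 104 to 128 mm above the bench
- keeper_bar (a joint): angle of the keeper bar, a level steel rod 8 mm thick on an upright hinge: 0 = shut across the rack's front along its +y, in the clip; grows (counter-clockwise from above) to 1.6 rad as it swings out from the front; starts at 0.55 to 0.95. Turns easily (0.03 N m), stays where left; the last 0.07 rad need about 5 N at the grip to snap past the clip's lips, then the clip holds it
- bar_grip (a point): middle of the upright red grip at the bar's free end: plastic cylinder 16 mm across, 42 mm tall, from 65 to 107 mm above the bench (this point 86 mm), 191 mm from the hinge axis; shut, it stands 25 mm outside the rack's end wall. Axes turn with the bar: y along the bar away from the hinge, x the way it moves to shut, z up
- bar_hinge (a point): point on the upright hinge axis of the keeper bar, at the rack's front corner beside the free bay, 55 mm above the bench, at the level of the bar
- clip (a point): middle of the spring clip at the rack's other front corner, 55 mm above the bench, 166 mm from the hinge: two sprung steel lips, top 67 mm above the bench, between which the bar snaps when shut
- tin: bystander in the rack's other bay: white and green round tin with steel lid, 65 mm across, 62 mm tall; origin at the centre of its foot
- label_roll: bystander: roll of orange labels lying flat, 84 mm across, 24 mm tall; origin at the centre of its underside
- label_roll_2: bystander: a second such roll of orange labels, 84 mm across, 24 mm tall; origin at the centre of its underside
- tape_roll: bystander: roll of cream masking tape lying flat, 72 mm across, 24 mm tall; origin at the centre of its underside
- twine: bystander: upright spool of white twine, 68 mm across, 106 mm tall; origin at the centre of its foot
- marker: bystander: white marker pen with black cap, lying, 136 mm long along its x, 19 mm thick; origin at its middle, on the bench
- cutter: bystander: orange box cutter, lying, 175 mm long along its x, 26 mm wide, 20 mm thick; origin near its middle, on the bench

How it is judged:
By the outcome, as a careful person would: the job done as asked, in the order asked, and still so for the second after the job is handed in, with the robot touching nothing.
It also fails if it takes over 72 s, if anything falls off the work surface, if the arm or the gripper's body presses on something with over 40 N, if the wrist force passes 120 N, or if a joint passes its speed limit or range.

## Working session

There is one attempt and no reset: what is moved stays moved. The work goes in short steps, Python scripts to look and compute and a shell command to move; the robot and the scene stay as the last step left them, time stands still between calls to the robot, and variables do not carry over. Pictures are saved under pics/ and viewed, at most 10 in all, crops included, and the job is handed in when it is done.

```bash
mkdir -p pics; python3 - <<'E'
from workcell import *
import cv2,numpy as np
ims=[]
for c in("scene","top"):
    r=camera(c); ims.append(r["color"])
    print(c)
    for q in ["jar_a_mid","rack","free_bay","bar_grip","bar_hinge","clip","tin","label_roll","tape_roll","twine","marker","cutter"]:
        print(q,[(np.round(d["centre"],3).tolist(),round(d["confidence"],2)) for d in pinpoint(q,c)][:4])
im=np.hstack(ims)
cv2.imwrite("pics/a.png",cv2.resize(np.vstack(ims),(800*600//1000,600))[:,:,::-1] if 0 else ims[0][:,:,::-1]); cv2.imwrite("pics/b.png",ims[1][:,:,::-1])
s=get_state();print(s,tcp_to_tips)
E
```

```text
scene
jar_a_mid [([0.484, 0.096, 0.063], 0.74)]
rack [([0.653, -0.219, 0.003], 0.76)]
free_bay [([0.648, -0.26, 0.005], 0.92), ([0.771, -0.168, 0.001], 0.53)]
bar_grip [([0.463, -0.157, 0.087], 0.64)]
bar_hinge [([0.588, -0.297, 0.055], 0.49), ([0.466, 0.313, 0.062], 0.42)]
clip [([0.609, -0.133, 0.051], 0.8)]
tin [([0.658, -0.179, 0.007], 0.56)]
label_roll [([0.357, 0.227, 0.001], 0.85), ([0.761, 0.223, 0.002], 0.71), ([0.712, 0.035, 0.004], 0.65)]
tape_roll [([0.639, 0.406, -0.0], 0.91)]
twine [([0.709, 0.032, 0.002], 0.58)]
marker [([0.397, -0.03, -0.001], 0.7)]
cutter [([0.772, -0.167, -0.0], 0.97)]
top
jar_a_mid [([0.489, 0.096, 0.058], 0.82)]
rack [([0.654, -0.218, -0.002], 0.95)]
free_bay [([0.655, -0.259, 0.003], 0.75)]
bar_grip [([0.457, -0.154, 0.088], 0.64), ([0.757, 0.224, -0.001], 0.16)]
bar_hinge [([0.594, -0.298, 0.056], 0.85)]
clip [([0.61, -0.131, 0.052], 0.97)]
tin [([0.66, -0.18, 0.003], 0.73), ([0.766, -0.173, 0.001], 0.49)]
label_roll [([0.357, 0.223, 0.002], 0.84), ([0.758, 0.226, -0.001], 0.6)]
tape_roll [([0.64, 0.406, -0.007], 0.79), ([0.489, 0.093, 0.058], 0
[... 157 characters left out ...]
time': 1.3, 'joint_pos': array([ 1.42561808e+00,  3.84705955e-01,  7.87535193e-03,  7.20509076e-06,
       -1.19394310e+00, -2.58594701e-01]), 'qvel': array([ 0.00188714, -0.00063784, -0.00026367, -0.00125756,  0.00137504,
       -0.0002967 ]), 'joint_torque': array([-1.85497001e-04, -3.90470731e+01,  1.87618679e+01,  4.22428831e+00,
        1.55238714e-02, -1.67288715e-05]), 'tcp_pos': array([0.24553154, 0.57473689, 0.21853788]), 'tcp_rot': array([ 9.79690316e-01, -2.00516546e-01,  2.70327435e-06, -1.14829876e-05]), 'contact_force': array([0.36692928, 0.38417842, 0.47933645]), 'moment': array([ 0.0612247 , -0.00380406, -0.00939479]), 'grasp_force': 0.0, 'opening': 0.08686195397146713} 0.019
```

View pics/a.png

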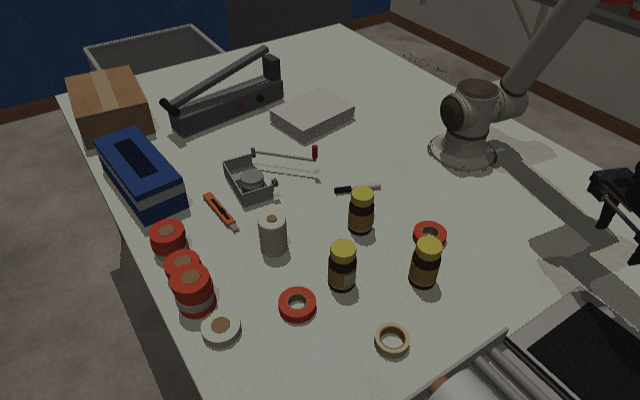

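View pics/b.png

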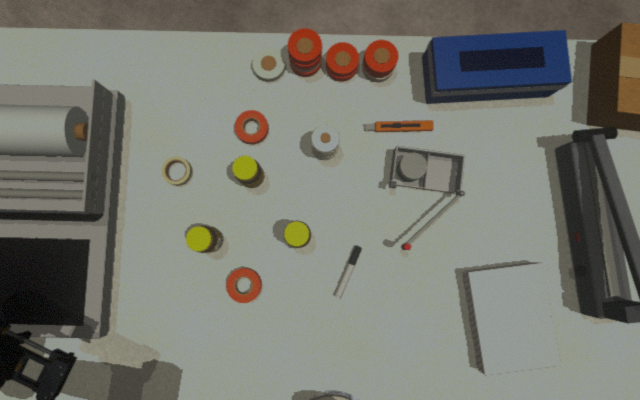

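The top view shows three yellow caps at about (245,170), (200,239) and (297,234). The rack is at (427,170) with its free bay on the right, and the bar is open with the red grip at (407,247).

```bash
cat > h.py <<'E'
from workcell import *
import cv2,numpy as np
from scipy.spatial.transform import Rotation as R
np.set_printoptions(suppress=True,precision=3)
def to(p,yaw=None,s=None):
    s=s or get_state(); r=R.from_quat(s["tcp_rot"])
    x=r.as_matrix()[:,0]; y0=np.arctan2(x[1],x[0])
    t=R.from_euler("z",y0 if yaw is None else yaw)*R.from_euler("x",np.pi)
    print("yaw",round(y0,3),"shift",np.round(r.inv().apply(np.array(p)-s["tcp_pos"])/.1,3),"turn",np.round((r.inv()*t).as_rotvec()/2,3))
def ray(px,cam,z):
    d=np.linalg.inv(cam["mtx"])@[*px,1]; Rm=cam["view"][:3,:3]; o=-Rm.T@cam["view"][:3,3]; d=Rm.T@d
    return o+d*(z-o[2])/d[2]
E
python3 - <<'E'
from h import *
c=camera("top")
hsv=cv2.cvtColor(c["color"],cv2.COLOR_RGB2HSV)
m=cv2.inRange(hsv,(22,150,100),(38,255,255))
n,l,st,ce=cv2.connectedComponentsWithStats(m)
for i in range(1,n):
    if st[i,4]>100: print(st[i],ce[i],ray(ce[i],c,.12))
to([.489,.096,.2])
E
```

```text
[233 156  24  24 461] [244.473 167.579] [0.631 0.219 0.12 ]
[284 221  25  26 494] [296.281 233.52 ] [0.483 0.096 0.12 ]
[186 226  26  25 488] [198.414 238.379] [0.467 0.317 0.12 ]
yaw -0.404 shift [4.12  3.446 0.186] turn [ 0. -0. -0.]
```

```bash
python3 -m crank '[0.5,0.25,0,0,0,0,1,0.5,0,0,0,0,1,0.5,0,0,0,0]' 1 20; python3 -m crank '[0.5,0.25,0,0,0,0,1,0.5,0,0,0,0,1,0.5,0,0,0,0]';  python3 -m crank '[0.5,0.25,0,0,0,0,1,0.5,0,0,0,0,1,0.5,0,0,0,0,1,0.5,0,0,0,0]'; python3 - <<'E'
from h import *
c=camera("wrist")
cv2.imwrite("pics/c.png",c["color"][:,:,::-1])
print([(d["centre"],d["confidence"]) for d in pinpoint("jar_a_mid","wrist")])
s=get_state();print(s["time"],s["contact_force"],s["tcp_pos"]);to([.467,.317,.11])
E
```

```text
time: 1.65
tcp_pos: [0.3197, 0.4863, 0.2188]
tcp_rot: [0.979, -0.202, 0.0, 0.001]
contact_force: [-0.3, 0.4, 0.6]
opening: 0.0871
grasp_force: 0.0
time: 1.95
tcp_pos: [0.392, 0.4012, 0.2188]
tcp_rot: [0.979, -0.202, 0.0, 0.0]
contact_force: [-0.2, 0.5, 0.1]
opening: 0.0871
grasp_force: 0.0
time: 2.35
tcp_pos: [0.4634, 0.318, 0.2185]
tcp_rot: [0.979, -0.202, 0.0, -0.0]
contact_force: [-0.7, 1.0, 0.6]
opening: 0.0873
grasp_force: 0.0
[([0.4861, 0.0996, 0.0668], 0.79)]
2.45 [ 0.686  0.413 -0.212] [0.462 0.32  0.218]
yaw -0.404 shift [0.054 0.005 1.085] turn [-0.  0. -0.]
```

View pics/c.png

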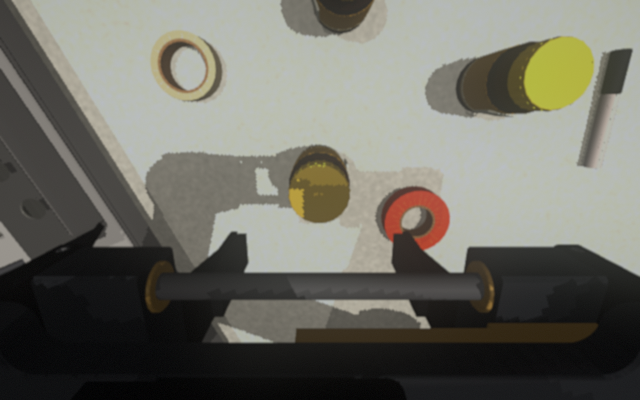

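The wrist view shows the target cap centred at about (320,195) and another jar's cap at (559,73). The gripper is still short of the jar along its approach.

```bash
python3 - <<'E'
from h import *
c=camera("wrist")
p=ray((320,193),c,.122); print(p,ray((559,73),c,.122)); to([p[0],p[1],.11])
E
```

```text
[0.467 0.316 0.122] [0.484 0.096 0.122]
yaw -0.403 shift [0.063 0.016 1.085] turn [-0.  0. -0.]
```

```bash
python3 -m crank '[0.06,0.015,0.4,0,0,0,0.06,0.015,0.7,0,0,0,0.06,0.015,0.95,0,0,0,0.06,0.015,1,0,0,0]' ; python3 -m crank '[0,0,0.07,0,0,0,0,0,0.07,0,0,0,0,0,0.07,0,0,0]' ; python3 -m crank '[0,0,0,0,0,0,0,0,0,0,0,0,0,0,0,0,0,0,0,0,0,0,0,0,0,0,0,0,0,0,0,0,0,0,0,0,0,0,0,0,0,0,0,0,0,0,0,0]' 0.5 20
```

```text
time: 2.9
tcp_pos: [0.465, 0.3149, 0.1154]
tcp_rot: [0.98, -0.2, -0.002, 0.003]
contact_force: [0.2, -0.2, -0.1]
opening: 0.0871
grasp_force: 0.0
time: 3.2
tcp_pos: [0.4679, 0.3161, 0.1128]
tcp_rot: [0.98, -0.2, 0.001, -0.001]
contact_force: [-0.1, 0.4, -0.8]
opening: 0.0872
grasp_force: 0.0
time: 4.0
tcp_pos: [0.4675, 0.3153, 0.1117]
tcp_rot: [0.98, -0.2, 0.0, -0.0]
contact_force: [-0.8, 0.3, 1.3]
opening: 0.0565
grasp_force: 20.0
```

Gripped; a small lift and several readings will give the weight.

```bash
python3 -m crank '[0,0,-0.08,0,0,0,0,0,-0.15,0,0,0,0,0,-0.15,0,0,0,0,0,-0.15,0,0,0,0,0,-0.15,0,0,0]' ; python3 - <<'E'
from h import *
f=[]
for i in range(8): camera("top"); f.append(get_state()["contact_force"])
print(np.mean(f,0),np.std(f,0),get_state()["tcp_pos"])
E
```

```text
time: 4.5
tcp_pos: [0.4672, 0.315, 0.1264]
tcp_rot: [0.98, -0.201, -0.0, 0.0]
contact_force: [0.6, 0.0, -0.8]
opening: 0.0562
grasp_force: 20.0
[-0.128  0.109 -0.363] [0.436 0.586 0.532] [0.467 0.315 0.126]
```

Reads about −0.4 N, so this jar is empty. I'll put it back and go to the one at (0.484, 0.096).

```bash
python3 -m crank '[0,0,0.1,0,0,0,0,0,0.14,0,0,0,0,0,0.15,0,0,0,0,0,0.15,0,0,0]'; python3 -m crank '[0,0,0,0,0,0,0,0,0,0,0,0,0,0,0,0,0,0,0,0,0,0,0,0,0,0,0,0,0,0]' 1; python3 -m crank '[0,0,-0.2,0,0,0,0,0,-0.6,0,0,0,0,0,-0.8,0,0,0]'; python3 -m crank '[0.25,0.48,0,0,0,0,0.5,0.98,0,0,0,0,0.5,0.98,0,0,0,0]';python3 -m crank '[0.25,0.48,0,0,0,0,0.5,0.98,0,0,0,0,0.5,0.98,0,0,0,0,0.5,0.98,0,0,0,0]'; python3 - <<'E'
from h import *
c=camera("wrist")
cv2.imwrite("pics/d.png",c["color"][:,:,::-1])
s=get_state();print(s["time"],s["contact_force"],s["tcp_pos"]);to([.484,.096,.112])
for z in (.122,):
  m=cv2.inRange(cv2.cvtColor(c["color"],cv2.COLOR_RGB2HSV),(20,120,60),(38,255,255))
  n,l,st,ce=cv2.connectedComponentsWithStats(m)
  for i in range(1,n):
    if st[i,4]>300: print(st[i],ce[i],ray(ce[i],c,z))
E
```

```text
time: 5.3
tcp_pos: [0.4673, 0.3149, 0.1115]
tcp_rot: [0.98, -0.2, -0.0, 0.0]
contact_force: [0.0, -0.8, 2.5]
opening: 0.0556
grasp_force: 20.0
time: 5.8
tcp_pos: [0.4674, 0.3152, 0.1115]
tcp_rot: [0.98, -0.201, -0.0, -0.0]
contact_force: [1.0, -0.0, -0.3]
opening: 0.0843
grasp_force: 0.0
time: 6.1
tcp_pos: [0.4686, 0.316, 0.1946]
tcp_rot: [0.98, -0.2, 0.002, -0.002]
contact_force: [0.8, 0.2, 0.2]
opening: 0.0871
grasp_force: 0.0
time: 6.4
tcp_pos: [0.474, 0.2018, 0.1917]
tcp_rot: [0.979, -0.202, -0.0, 0.0]
contact_force: [1.1, 0.4, 0.1]
opening: 0.087
grasp_force: 0.0
time: 6.8
tcp_pos: [0.4825, 0.0945, 0.1917]
tcp_rot: [0.979, -0.202, 0.0, -0.0]
contact_force: [-0.0, 0.4, -0.1]
opening: 0.087
grasp_force: 0.0
6.85 [ 0.6   -0.258 -0.192] [0.483 0.096 0.192]
yaw -0.405 shift [ 0.01  -0.008  0.797] turn [-0. -0.  0.]
[  51   56   93   79 5774] [96.657 95.34 ] [0.631 0.212 0.122]
[ 284  171   66   66 3301] [316.826 204.264] [0.487 0.094 0.122]
```

View pics/d.png

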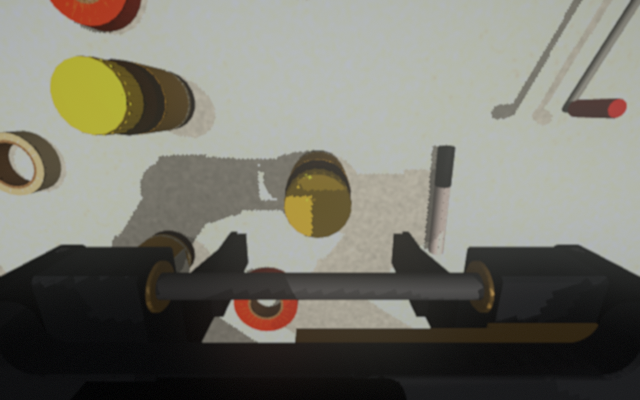

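The wrist view shows the second jar's cap at about (318,208), lined up between the fingers, and the third at (90,95). The red grip is at (600,108).

```bash
python3 -m crank '[0.02,0,0.4,0,0,0,0.02,0,0.7,0,0,0,0.02,0,0.8,0,0,0,0.02,0,0.8,0,0,0,0.02,0,0.8,0,0,0]' ; python3 -m crank '[0,0,0,0,0,0,0,0,0,0,0,0,0,0,0,0,0,0,0,0,0,0,0,0,0,0,0,0,0,0,0,0,0,0,0,0,0,0,0,0,0,0]' 0.5 20;python3 -m crank '[0,0,-0.08,0,0,0,0,0,-0.15,0,0,0,0,0,-0.15,0,0,0,0,0,-0.15,0,0,0,0,0,-0.15,0,0,0]' ; python3 - <<'E'
from h import *
f=[]
for i in range(8): camera("top"); f.append(get_state()["contact_force"])
print(np.mean(f,0),np.std(f,0),get_state()["tcp_pos"])
E
```

```text
time: 7.35
tcp_pos: [0.4853, 0.0961, 0.1126]
tcp_rot: [0.98, -0.2, 0.001, -0.0]
contact_force: [0.1, -0.3, 1.1]
opening: 0.087
grasp_force: 0.0
time: 8.05
tcp_pos: [0.4846, 0.095, 0.1119]
tcp_rot: [0.98, -0.2, 0.0, -0.0]
contact_force: [0.9, 0.4, 2.2]
opening: 0.0563
grasp_force: 20.0
time: 8.55
tcp_pos: [0.4837, 0.0946, 0.1261]
tcp_rot: [0.98, -0.201, -0.001, 0.0]
contact_force: [0.3, -0.2, -4.1]
opening: 0.0563
grasp_force: 20.0
[-0.006 -0.181 -4.219] [0.48 0.61 0.31] [0.484 0.095 0.126]
```

Reads −4.2 N, so this is the full jar. I'll carry it to the bay.

```bash
python3 -m crank '[0,0,-0.3,0,0,0,0,0,-0.6,0,0,0,0,0,-0.8,0,0,0]' - 25;  python3 -m crank '[0.25,0.22,0,0,0,0,0.5,0.44,0,0,0,0,0.75,0.65,0,0,0,0,0.95,0.85,0,0,0,0]';python3 -m crank '[0.25,0.22,0,0,0,0,0.5,0.44,0,0,0,0,0.75,0.65,0,0,0,0,0.95,0.85,0,0,0,0]';python3 -m crank '[0.25,0.22,0,0,0,0,0.5,0.44,0,0,0,0,0.75,0.65,0,0,0,0,0.9,0.8,0,0,0,0,0.95,0.85,0,0,0,0,0.95,0.85,0,0,0,0]'; python3 - <<'E'
from h import *
a=[]
for c in("top","scene","wrist"):
    r=camera(c); cv2.imwrite(f"pics/e_{c}.png",r["color"][:,:,::-1])
    for q in ["jar_a_mid","free_bay","rack","bar_hinge","clip"]:
        print(c,q,[(np.round(d["centre"],3).tolist(),round(d["confidence"],2)) for d in pinpoint(q,c)][:3])
t=cv2.resize(cv2.imread("pics/e_top.png")[90:290,340:520],(540,600),interpolation=cv2.INTER_CUBIC)
cv2.imwrite("pics/e_topc.png",t)
s=get_state();print(s["time"],s["contact_force"],s["tcp_pos"]);to([.651,-.2595,.205])
E
```

```text
time: 9.25
tcp_pos: [0.4851, 0.0952, 0.2087]
tcp_rot: [0.98, -0.2, 0.001, -0.001]
contact_force: [1.4, -0.1, -4.5]
opening: 0.0557
grasp_force: 25.0
time: 9.65
tcp_pos: [0.5386, -0.0219, 0.2064]
tcp_rot: [0.98, -0.201, -0.0, -0.0]
contact_force: [-0.0, -0.4, -4.7]
opening: 0.0556
grasp_force: 25.0
time: 10.05
tcp_pos: [0.5927, -0.1376, 0.206]
tcp_rot: [0.98, -0.201, -0.0, 0.0]
contact_force: [1.0, -0.5, -3.9]
opening: 0.0557
grasp_force: 25.0
time: 10.65
tcp_pos: [0.6457, -0.2523, 0.2053]
tcp_rot: [0.98, -0.201, -0.001, -0.0]
contact_force: [-1.1, 0.4, -3.6]
opening: 0.0556
grasp_force: 25.0
top jar_a_mid [([0.646, -0.249, 0.156], 0.58)]
top free_bay [([0.654, -0.258, 0.004], 0.45)]
top rack [([0.645, -0.254, 0.155], 0.73), ([0.398, -0.031, -0.002], 0.18)]
top bar_hinge [([0.592, -0.296, 0.056], 0.51), ([0.358, 0.221, 0.001], 0.38)]
top clip [([0.756, 0.225, -0.001], 0.36)]
scene jar_a_mid [([0.642, -0.249, 0.159], 0.6)]
scene free_bay [([0.648, -0.262, 0.006], 0.56)]
scene rack [([0.648, -0.221, 0.003], 0.83)]
scene bar_hinge [([0.589, -0.299, 0.056], 0.73)]
scene clip [([0.607, -0.133, 0.055], 0.73), ([0.769, -0.169, 0.0], 0.45)]
wrist jar_a_mid []
wrist free_bay [([0.645, -0.262, 0.003], 0.95), ([0.654, -0.218, -0.003], 0.24)]
wrist rack [([0.653, -0.218, -0.0], 0.88)]
wrist bar_hinge [([0.594, -0.296, 0.058], 0.57)]
wrist clip [([0.613, -0.135, 0.056], 0.56)]
11.55 [-0.028 -0.463 -4.08 ] [ 0.646 -0.252  0.207]
yaw -0.404 shift [0.076 0.053 0.015] turn [0. 0. 0.]
```

View pics/e_wrist.png

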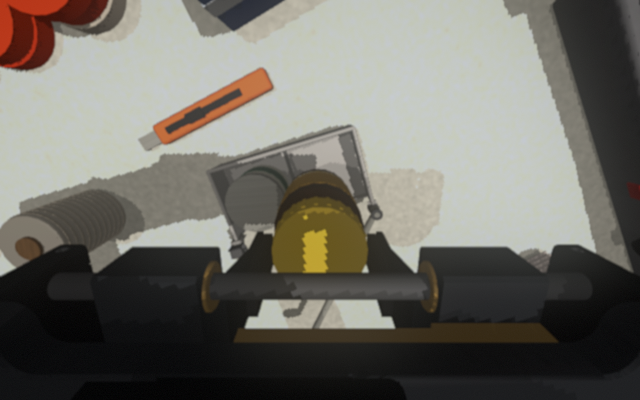

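The wrist view shows the jar held over the rack. The rack's back wall top runs from (210,170) to (355,127), the hinge is near (376,213), and the divider starts at about (284,150). I'll fit the rack from those points.

```bash
python3 - <<'E'
from h import *
r=camera("wrist")
L=ray((210,169),r,.051)[:2];B=ray((354,127),r,.051)[:2]
d=(L-B);print("len",np.hypot(*d)); d/=np.hypot(*d); th=np.arctan2(-d[0],d[1]); x=np.array([d[1],-d[0]])
mid=(L+B)/2-.045*x
print(L,B,"yaw",th,"origin",mid,"bay",mid-.0415*d,"hinge px",ray((376,213),r,.06), "clip",ray((237,242),r,.067))
o=np.array([.6535,-.2185]);print("bay from nets",o-.0415*d)
E
```

```text
len 0.16304738642937314
[ 0.708 -0.148] [ 0.688 -0.31 ] yaw -0.12430238815524473 origin [ 0.653 -0.224] bay [ 0.648 -0.265] hinge px [ 0.592 -0.298  0.06 ] clip [ 0.624 -0.142  0.067]
bay from nets [ 0.648 -0.26 ]
```

```bash
python3 - <<'E'
import cv2
t=cv2.imread("pics/b.png")[130:260,370:480]
cv2.imwrite("pics/b2.png",cv2.resize(t,(506,598),interpolation=cv2.INTER_CUBIC))
E
```

```text
(no output)
```

View pics/b2.png

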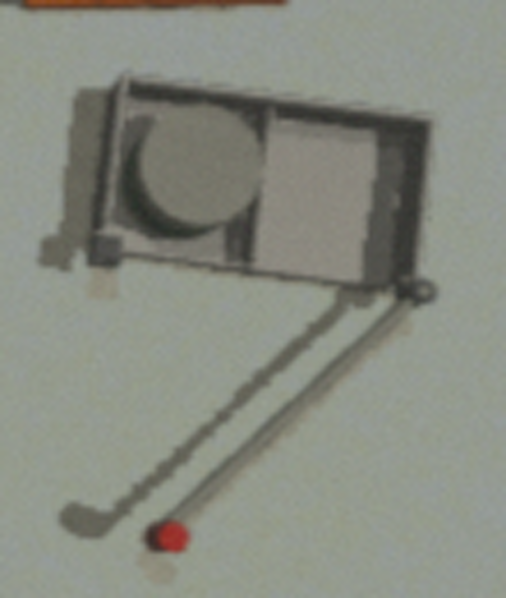

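The crop (4.6× enlarged) shows the back wall top from (125,78) to (430,122), the hinge at (424,291), the clip at (105,249) and the red grip at (173,536).

```bash
python3 - <<'E'
from h import *
r=camera("top")
f=lambda u,v,z: ray((370+u/4.6,130+v/4.6),r,z)[:2]
L=f(125,78,.051);B=f(430,122,.051);d=L-B;print(np.hypot(*d));d/=np.hypot(*d);x=np.array([d[1],-d[0]])
mid=(L+B)/2-.044*x; print("yaw",np.arctan2(-d[0],d[1]),"origin",mid,"bay",mid-.0415*d)
h=f(424,291,.06);g=f(173,536,.107);print("hinge",h,"grip",g,np.hypot(*(g-h)),"clip",f(105,249,.067))
b=f(265,110,.036);print("divider back",b,"on y",(b-mid)@d)
to([.651,-.262,.205])
E
```

```text
0.16387414924895619
yaw -0.12277020593231751 origin [ 0.65  -0.219] bay [ 0.645 -0.261]
hinge [ 0.592 -0.299] grip [ 0.46  -0.158] 0.19265950813961452 clip [ 0.609 -0.13 ]
divider back [ 0.691 -0.222] on y 0.002444750700669125
yaw -0.404 shift [0.086 0.076 0.015] turn [0. 0. 0.]
```

```bash
python3 -m crank '[0.055,0.075,0.05,0,0,0,0.055,0.075,0.2,0,0,0,0.055,0.075,0.3,0,0,0,0.055,0.075,0.4,0,0,0,0.055,0.075,0.5,0,0,0,0.055,0.075,0.6,0,0,0,0.055,0.075,0.7,0,0,0,0.055,0.075,0.7,0,0,0]'; python3 - <<'E'
from h import *
r=camera("wrist"); cv2.imwrite("pics/f.png",r["color"][:,:,::-1])
r=camera("top"); cv2.imwrite("pics/f2.png",cv2.resize(r["color"][130:260,370:480,::-1],(506,598)))
print(get_state()["contact_force"]); to([.648,-.261,.118])
E
```

```text
time: 12.45
tcp_pos: [0.6472, -0.2603, 0.1343]
tcp_rot: [0.98, -0.201, -0.002, -0.0]
contact_force: [-0.8, -0.9, -4.5]
opening: 0.0555
grasp_force: 25.0
[-0.435  0.382 -3.456]
yaw -0.404 shift [0.    0.003 0.184] turn [0. 0. 0.]
```

View pics/f.png

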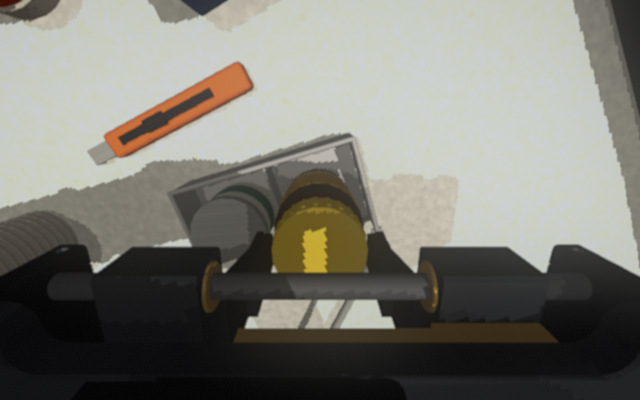

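The jar's foot is down between the walls with no side force, and the jar covers the divider's front end near (280,190) without touching the tin. I'll lower it gently.

```bash
python3 -m crank '[0,0,0.05,0,0,0,0,0,0.09,0,0,0,0,0,0.12,0,0,0,0,0,0.15,0,0,0,0,0,0.17,0,0,0,0,0,0.17,0,0,0]';python3 -m crank '[0,0,0.01,0,0,0,0,0,0.01,0,0,0,0,0,0.01,0,0,0]'
```

```text
time: 13.15
tcp_pos: [0.6483, -0.2607, 0.1197]
tcp_rot: [0.98, -0.2, 0.0, 0.0]
contact_force: [-0.1, 0.7, -3.5]
opening: 0.056
grasp_force: 25.0
time: 13.45
tcp_pos: [0.6485, -0.2608, 0.1195]
tcp_rot: [0.98, -0.2, 0.001, 0.0]
contact_force: [-0.2, 0.7, -0.1]
opening: 0.056
grasp_force: 25.0
```

```bash
python3 -m crank '[0,0,0.01,0,0,0,0,0,0.01,0,0,0]';python3 -m crank '[0,0,0,0,0,0,0,0,0,0,0,0,0,0,0,0,0,0,0,0,0,0,0,0,0,0,0,0,0,0]' 1; python3 -m crank '[0,0,-0.1,0,0,0,0,0,-0.4,0,0,0,0,0,-0.8,0,0,0,0,0,-0.8,0,0,0]'; python3 - <<'E'
from h import *
for c in("top","scene"):
    r=camera(c)
    for q in ["jar_a_mid","bar_grip","bar_hinge"]:
        print(c,q,[(np.round(d["centre"],3).tolist(),round(d["confidence"],2)) for d in pinpoint(q,c)][:3])
    cv2.imwrite(f"pics/g_{c}.png",r["color"][:,:,::-1])
s=get_state();print(s["joint_pos"],s["time"])
h=np.array([.5915,-.298]); g=np.array([.460,-.157]); a=np.arctan2(*(g-h)[::-1]);print("bar dir",a)
e=np.array([np.cos(a),np.sin(a)]); p=h+.191*e; print(p); to([*p,.2],a); to([*p,.2],a-np.pi)
E
```

```text
time: 13.65
tcp_pos: [0.649, -0.2609, 0.1195]
tcp_rot: [0.98, -0.2, 0.001, 0.0]
contact_force: [-1.0, 1.6, 5.8]
opening: 0.0559
grasp_force: 25.0
time: 14.15
tcp_pos: [0.6481, -0.2607, 0.1172]
tcp_rot: [0.98, -0.201, -0.0, 0.0]
contact_force: [1.1, 0.4, -0.0]
opening: 0.0845
grasp_force: 0.0
time: 14.55
tcp_pos: [0.6517, -0.2622, 0.206]
tcp_rot: [0.98, -0.2, 0.007, 0.001]
contact_force: [0.1, -1.1, 1.2]
opening: 0.087
grasp_force: 0.0
top jar_a_mid [([0.645, -0.257, 0.066], 0.59)]
top bar_grip [([0.355, 0.222, 0.0], 0.27)]
top bar_hinge [([0.637, 0.409, -0.004], 0.54)]
scene jar_a_mid [([0.64, -0.26, 0.069], 0.64)]
scene bar_grip [([0.46, -0.16, 0.085], 0.73)]
scene bar_hinge [([0.592, -0.296, 0.057], 0.77), ([0.653, -0.217, -0.001], 0.5), ([0.643, -0.256, 0.068], 0.33)]
[-0.152  0.525  0.181 -0.    -1.228  1.319] 14.95
bar dir 2.321346218331332
[ 0.461 -0.158]
yaw -0.404 shift [-2.117 -0.207 -0.032] turn [-0.001  0.001 -1.363]
yaw -0.404 shift [-2.117 -0.207 -0.032] turn [0.    0.001 0.208]
```

View pics/g_scene.png

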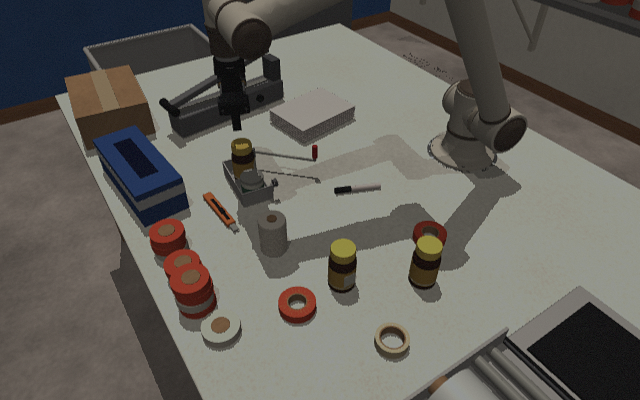

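The scene view shows the full jar upright in the bay at (243,160). The other two stand at (342,265) and (426,262), and the bar is still open with its grip at (315,152). Next, the bar.

```bash
python3 -m crank '[-0.4,-0.1,0,0,0,0,-0.9,-0.1,0,0,0,0,-1,-0.1,0,0,0,0]' 0.5; python3 -m crank '[-0.4,-0.1,0,0,0,0,-0.9,-0.1,0,0,0,0,-1,-0.1,0,0,0,0]'; python3 -m crank '[-0.1,0,0,0,0,0.07,-0.12,0,0,0,0,0.14,-0.12,0,0,0,0,0.208,-0.12,0,0,0,0,0.208]'; python3 - <<'E'
from h import *
r=camera("wrist"); cv2.imwrite("pics/i.png",r["color"][:,:,::-1])
print([(np.round(d["centre"],3).tolist(),round(d["confidence"],2)) for d in pinpoint("bar_grip","wrist")])
m=regions_of("bar_grip","wrist")[:2]
for q in m: print(q["confidence"],np.argwhere(q["mask"]).mean(0)[::-1],q["mask"].sum())
s=get_state();print(s["tcp_pos"],s["opening"]);to([.461,-.158,.09],-.82)
E
```

```text
time: 15.25
tcp_pos: [0.5546, -0.2104, 0.1961]
tcp_rot: [0.98, -0.2, -0.003, -0.0]
contact_force: [0.4, 0.2, 0.7]
opening: 0.0707
grasp_force: 0.0
time: 15.55
tcp_pos: [0.4673, -0.1624, 0.197]
tcp_rot: [0.98, -0.2, -0.002, -0.0]
contact_force: [1.0, 0.7, 0.2]
opening: 0.048
grasp_force: 0.0
time: 15.95
tcp_pos: [0.4616, -0.1591, 0.1978]
tcp_rot: [0.917, -0.398, 0.0, -0.0]
contact_force: [0.6, 0.8, -0.6]
opening: 0.0436
grasp_force: 0.0
[([0.463, -0.158, 0.087], 0.82)]
0.83 [318.529 109.026] 1871
0.38 [236.518  66.526] 6929
[ 0.461 -0.159  0.197] 0.04350081886137557
yaw -0.817 shift [-0.011 -0.004  1.075] turn [ 0.    -0.     0.001]
```

View pics/i.png

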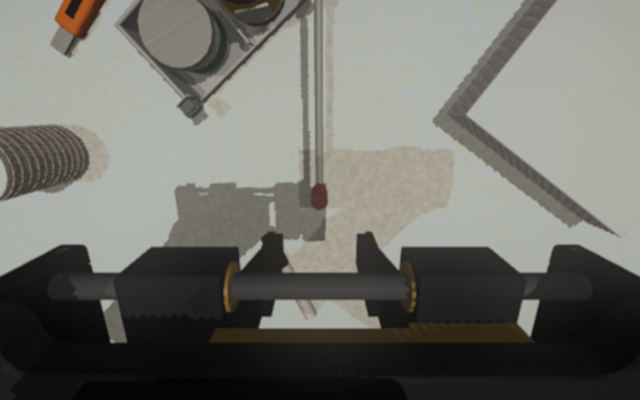

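The wrist view shows the red grip at (319,196), centred between the fingers with the bar running straight up the picture. I'll go down around it and narrow the fingers.

```bash
python3 -m crank '[-0.01,0,0.4,0,0,0,-0.01,0,0.7,0,0,0,-0.01,0,0.95,0,0,0,-0.01,0,1,0,0,0]'; python3 -m crank '[0,0,0.07,0,0,0,0,0,0.07,0,0,0,0,0,0.07,0,0,0,0,0,0.07,0,0,0]' 0.25; python3 -m crank '[0.01,-0.19,0,0,0,0.05,0.04,-0.38,0,0,0,0.1,0.085,-0.565,0,0,0,0.15,0.15,-0.745,0,0,0,0.2,0.235,-0.915,0,0,0,0.25,0.235,-0.915,0,0,0,0.25]'; python3 - <<'E'
from h import *
for c in("top","scene","wrist"):
    r=camera(c)
    print(c,[(np.round(d["centre"],3).tolist(),round(d["confidence"],2)) for d in pinpoint("bar_grip",c)][:2])
s=get_state();h=np.array([.5915,-.298]);p=s["tcp_pos"][:2]-h
print(s["time"],s["tcp_pos"],s["opening"],s["contact_force"],np.hypot(*p),np.arctan2(p[1],p[0]))
E
```

```text
time: 16.5
tcp_pos: [0.4584, -0.1582, 0.0948]
tcp_rot: [0.917, -0.398, -0.003, 0.001]
contact_force: [-0.0, 0.3, -0.4]
opening: 0.0433
grasp_force: 0.0
time: 16.9
tcp_pos: [0.4612, -0.1583, 0.0917]
tcp_rot: [0.917, -0.398, 0.001, -0.0]
contact_force: [0.6, -0.6, 0.2]
opening: 0.0238
grasp_force: 0.0
time: 17.5
tcp_pos: [0.546, -0.1124, 0.0914]
tcp_rot: [0.79, -0.613, 0.001, -0.001]
contact_force: [0.4, -0.7, -0.1]
opening: 0.0217
grasp_force: 0.1
top [([0.467, 0.316, 0.06], 0.25)]
scene [([0.542, -0.109, 0.087], 0.48)]
wrist [([0.546, -0.115, 0.084], 0.77)]
17.8 [ 0.543 -0.113  0.091] 0.021726817728684452 [-0.5    0.106  0.093] 0.1911297131077189 1.8296184424438022
```

```bash
python3 -m crank '[0.01,-0.19,0,0,0,0.05,0.04,-0.38,0,0,0,0.1,0.075,-0.53,0,0,0,0.14,0.075,-0.53,0,0,0,0.14]';python3 -m crank '[0,-0.05,0,0,0,0.0125,0,-0.1,0,0,0,0.025,0.005,-0.15,0,0,0,0.04,0.005,-0.15,0,0,0,0.04]'; python3 - <<'E'
from h import *
s=get_state();h=np.array([.5915,-.298]);p=s["tcp_pos"][:2]-h
print(s["tcp_pos"],s["contact_force"],np.hypot(*p),np.arctan2(p[1],p[0]))
E
```

```text
time: 18.2
tcp_pos: [0.5977, -0.1073, 0.0905]
tcp_rot: [-0.697, 0.717, -0.0, 0.0]
contact_force: [-1.1, 0.2, -0.6]
opening: 0.0218
grasp_force: 0.0
time: 18.6
tcp_pos: [0.6083, -0.1082, 0.0901]
tcp_rot: [-0.667, 0.745, 0.003, -0.003]
contact_force: [-4.5, -0.1, 1.6]
opening: 0.0219
grasp_force: 2.6
[ 0.608 -0.108  0.09 ] [-4.51  -0.139  1.636] 0.19057687274320784 1.4824343247330813
```

Resistance of 4.5 N shows the bar is at the clip's lips, so I'll push on in small steps.

```bash
for i in 1; do python3 -m crank '[0,-0.05,0,0,0,0.01,0,-0.05,0,0,0,0.01]'; python3 -m crank '[0,-0.05,0,0,0,0.01,0,-0.05,0,0,0,0.01]'; python3 -m crank '[0,-0.05,0,0,0,0.01,0,-0.05,0,0,0,0.01]'; done
```

```text
time: 18.8
tcp_pos: [0.617, -0.1087, 0.0907]
tcp_rot: [-0.66, 0.751, -0.0, 0.0]
contact_force: [-0.9, -0.3, 0.6]
opening: 0.0215
grasp_force: 0.4
time: 19.0
tcp_pos: [0.6172, -0.1091, 0.0901]
tcp_rot: [-0.652, 0.758, 0.004, -0.004]
contact_force: [-9.5, 2.5, 6.2]
opening: 0.0219
grasp_force: 4.8
time: 19.2
tcp_pos: [0.6173, -0.1095, 0.0896]
tcp_rot: [-0.644, 0.765, 0.007, -0.008]
contact_force: [-18.3, 5.7, 12.4]
opening: 0.0221
grasp_force: 9.4
```

The force dropped as it snapped, then rose against a hard stop: the bar is home. I'll open, retreat and check.

```bash
python3 -m crank '[0,0.09,0,0,0,0,0,0.09,0,0,0,0,0,0.09,0,0,0,0,0,0.09,0,0,0,0]' 0.5; python3 -m crank '[0,0,-0.3,0,0,0,0,0,-0.7,0,0,0,0,0,-1,0,0,0,0,0,-1,0,0,0]'; python3 -m crank '[-0.5,0,-0.2,0,0,0,-1,0,-0.4,0,0,0,-1,0,-0.4,0,0,0,-1,0,-0.4,0,0,0]'; python3 - <<'E'
from h import *
C=camera("top"),camera("scene")
for c,r in zip(("top","scene"),C):
    for q in("bar_grip","bar_hinge","jar_a_mid","tin"): print(c,q,[(np.round(d["centre"],3).tolist(),round(d["confidence"],2)) for d in pinpoint(q,c)][:3])
a=cv2.resize(C[0]["color"][100:270,370:490],(400,567));b=cv2.resize(C[1]["color"][120:310,200:460],(400,292))
b=cv2.copyMakeBorder(b,0,567-292,0,0,cv2.BORDER_CONSTANT)
cv2.imwrite("pics/j.png",np.hstack([a,b])[:,:,::-1]); print(get_state()["time"])
E
```

```text
time: 19.6
tcp_pos: [0.6185, -0.1085, 0.0908]
tcp_rot: [-0.645, 0.764, -0.001, 0.001]
contact_force: [0.6, -0.4, 0.2]
opening: 0.0411
grasp_force: 0.0
time: 20.0
tcp_pos: [0.6212, -0.1088, 0.1964]
tcp_rot: [-0.645, 0.764, -0.004, 0.004]
contact_force: [0.3, -0.1, 0.5]
opening: 0.0434
grasp_force: 0.0
time: 20.4
tcp_pos: [0.6349, -0.0083, 0.2304]
tcp_rot: [-0.646, 0.763, -0.0, 0.0]
contact_force: [0.3, -0.1, -0.4]
opening: 0.0436
grasp_force: 0.0
top bar_grip [([0.611, -0.103, 0.086], 0.59), ([0.399, -0.03, -0.001], 0.34)]
top bar_hinge [([0.595, -0.296, 0.055], 0.85)]
top jar_a_mid [([0.649, -0.258, 0.066], 0.62)]
top tin [([0.659, -0.177, 0.003], 0.84), ([0.711, 0.033, 0.001], 0.68)]
scene bar_grip [([0.615, -0.106, 0.085], 0.46), ([0.65, -0.261, 0.005], 0.25)]
scene bar_hinge [([0.589, -0.298, 0.057], 0.77)]
scene jar_a_mid [([0.642, -0.256, 0.07], 0.88)]
scene tin [([0.66, -0.182, 0.006], 0.73), ([0.588, -0.294, 0.055], 0.73)]
20.9
```

View pics/j.png

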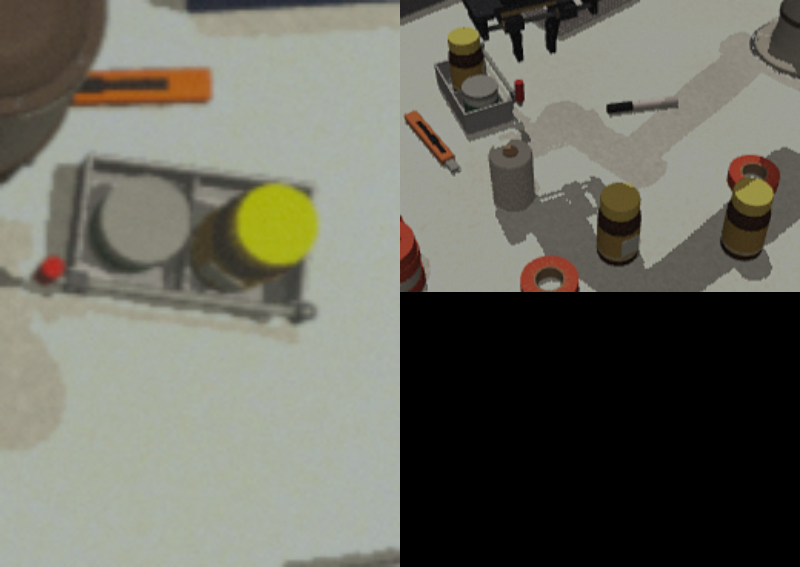

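The bar lies across the rack front in the clip, with the red grip at (50,268) just outside the end wall. The full jar is upright in the bay, the two empties are standing, and nothing else has moved.

```bash
python3 -c "
from workcell import hand_in
print(hand_in())"
```

```text
the job is handed in; nothing more can be done
None
```

I handed the job in at about 21 s: the full jar (it read about 4.2 N when lifted) stands upright in the free bay and the keeper bar is snapped home in its clip. Of the two empty jars, I weighed one and put it back where it was, and never touched the other.

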